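# Hold a sample rod centred in a waveguide cavity

## Robot

A 7-joint arm with a two-finger parallel gripper is mounted at the origin on the work surface. World frame = base frame: x ahead of the robot, y to its left, z up, the work surface at z = 0. Lengths are in m, angles in rad, forces in N, time in s.
With the tool pointing down it reaches from about 0.425 to 0.875 m from the base axis. Payload 4.7 kg.
Tool frame: the origin (TCP) lies midway between the tips of the shut fingers; the grasp point (between the pads) lies 19 mm behind it; z points along the fingers, y is the direction in which the jaws open and shut (so a half turn about z gives the same grasp; the last joint's range is limited). The gripper opens to 87 mm and grips with 3 to 60 N. Pads are 19 mm wide; open, the fingers measure 117 mm over their backs; the gripper's body (75 mm by 190 mm) begins 51 mm behind the grasp point.
Start: joints at [1.348, 0.321, -0.07, 1.45, 0.023, 1.371, -0.057], TCP at [0.152, -0.632, 0.223] pointing down, gripper open.
Joint ranges: [-2.86, 2.86], [-0.3, 2.09], [-1.38, 1.24], [0.06, 2.45], [-1.56, 4.7], [0.09, 2.05], [-2.69, 2.69]. Speed limits (rad/s): [2.57, 2.57, 3.14, 3.14, 3.14, 3.14, 3.14].

## Interface

Orientations are given as a rotation vector (axis times angle).
In Python, from bench import get_state, eyes, job gives the robot as it stands. The module is installed in compiled form; this text tells all that it offers.
- The arm moves only by the shell command python3 -m jog 'ROWS' [FORCE]. ROWS is JSON, a list that holds one entry, the list of rows, each a list of 5 numbers: the opening, from 0 (shut) to 1 (fully open), then the shift along the tool's x, y, z in units of 40 mm (1.0 is 40 mm), then the turn about the tool's z in units of 5 degrees (1.0 is 5 degrees). In form: [[[jaw, dx, dy, dz, turn], ...]]. A call has 1 to 10 rows; each row shifts and turns the commanded pose from where the row before left it, along the tool's axes as they then stand; what a row does not reach is not made up. A row lasts 1/8 s, in which the tool goes at most 62.5 mm and 10.7 degrees, less where a joint would pass 70% of its speed; a pose out of reach is approached as far as the arm can. A call is refused whole if a number of a shift passes 1 or a number of a turn 1, either way. A call with a gripper value outside its range is refused whole. The fingers move at their own pace and stop on an object; FORCE is the grip in N (left out, the last holds). Time passes only in rows, so rows that do not move let the fingers close. It gives the time, the measured TCP pose, the force and the opening at its end, in the units of the state.
- get_state(): the state, without advancing time (a new reading comes with each control period).
- eyes.get_image(name): name is "scene" or "top"; returns (picture, depth): 384x512x3 uint8, red, green, blue; 384x512 float32, m along the optical axis (not along the pixel's ray), 0 where there is no reading.
- eyes.camera_params(name): a dict with "camera_matrix" (3x3 intrinsics, pixels), "pose" (4x4, takes a point from camera to world coordinates). Camera axes: x right, y down, z forward; pixel columns grow to the right and rows downward; lengths in m; the calibration is good to about 2 mm. A picture is of the moment at which its call begins. camera_params takes no time and is no camera call.
- job.close_job(): hands the job in, once; it reports no verdict.
The state is a dict: "time": time; "joint_positions": joint angles; "qd": joint speeds; "joint_torque": joint torques, N m; "position": TCP position; "tool_rot": TCP orientation; "ft_force": force on the tool from outside, world axes, zero at the start; "torque": the same for the moment, N m; "grip_width": opening from 0.0 (shut) to 1.0 (fully open).
Only numpy, scipy, OpenCV 4.12 (cv2) and the standard library are available. Lean on these libraries where they do the work, as an engineer would, in place of code of your own. Each camera call takes 0.05 s, during which the arm holds its last target. There are 200 camera calls.

## Task

Pull the brass plug out of the sample port on top of the waveguide cavity and set it down in the grey parts tray. Then take the sample rod with the blue handle out of the rack and lower its white stem through the open port, never letting the rod touch the cavity, until the black band on the stem is level with the rim of the port; hold it there still and centred in the port for a two-second sweep and finish while still holding it. Leave the other two rods in the rack and the spanner and the brass adaptor where they are.

Things in the scene. Friction and masses are not known exactly. Their poses are not given: they have to be found in the camera images.
- cavity: Aluminium waveguide resonator fixed to the bench: rectangular tube 200 long (x), 92 wide, top face 78 above the bench, hollow, inner floor 32 above the bench; between flanges 138 wide, top edges 101 above the bench, outer faces 115 from the port. Origin on the bench below the port; x points along the tube to the blue measuring module (100 x 62, top 69 above the bench, ends 237 from the port).
- port (a point): Centre of the rim of the sample port: an upright steel collar in the middle of the cavity's top face, 30 outside, bore 22, rim 103 above the bench (25 above the top face), bore 28 deep, then open to the hollow cavity; 71 from the rim down to the inner floor. z up.
- plug: Brass plug, loose, about 90 g, in the port at the start: knurled round head 34 in diameter, 20 high, resting on the rim; below it a stub 19 in diameter, 12 long, loosely in the bore (lifts straight out). Origin at the centre of the stub's lower end, z up its axis.
- plug_head (a point): Middle of the plug's head, on its axis: 22 above the stub's lower end, 10 below the top of the head.
- tray: Grey plastic open parts tray, fixed, empty: 170 (x) x 120 (y), 30 high, walls and floor 4 thick. Origin at the centre of its underside, on the bench.
- rack: Fixed rack, 210 long (x), 70 wide at the wooden base; white top plate 210 x 56, upper face 120 above the bench, with three 13 mm holes 60 apart in a row along x; one rod hangs in each, in any order. Origin at the centre of its underside.
- rod_blue: The sample rod to use, loose, 160 long, about 50 g: round white stem 8 in diameter from the tip to 105, steel shoulder disc 22 in diameter from 105 to 110, blue square handle 16 x 16 from 110 to 160. It hangs upright in the rack by its shoulder. Origin at the tip (lower end), z up the rod, x and y square to the handle's flats.
- rod_blue_handle (a point): Grip point in the middle of the blue handle, on the axis: 137 above the tip, 23 below the handle's top, 152 above the bench in the rack.
- rod_blue_band (a point): Middle of the black band (4 high) on the white stem of the blue-handled rod, on the axis: 60 above the tip, 77 below the grip point.
- rod_yellow_handle (a point): Rod to leave alone: same shape, yellow handle, grey stem. Same point as on the blue one.
- rod_red_handle (a point): Rod to leave alone: same shape, red handle, amber stem. Same point as on the blue one.
- spanner: Plain steel spanner, 150 long along x, lying flat, loose on the bench; leave alone. Origin under its middle.
- adaptor: Brass coaxial adaptor standing on end on the bench, 21 in diameter, 40 high, loose; leave alone. Origin at the centre of its underside.
Not all that is in view belongs to the job. What is meant by the rod_blue is not green or turquoise, and is the smaller of those in its own colour.

How it is judged:
On the way, in this order (a step that is already met when the one before it is completed fails the run):
1. the plug lies in the tray, let go and at rest (x of plug_head in the frame of tray between -0.085 and 0.085 m and y of plug_head in the frame of tray between -0.06 and 0.06 m and height (world z) of plug_head below 0.04 m and contact force between plug and the fingers below 0.05 N and linear speed of plug below 0.03 m/s), for 0.2 s.
2. the blue-handled rod is held still in the port for a two-second sweep (1.8 s), band level with the rim and stem centred (z of rod_blue_band in the frame of port between -0.004 and 0.004 m and horizontal distance between rod_blue_band and port below 0.004 m and horizontal distance between rod_blue and port below 0.005 m and contact force between rod_blue and the fingers above 1 N and linear speed of rod_blue below 0.01 m/s), for 1.8 s.
At the end, for the whole second after the job is handed in: The fingers still hold the blue-handled rod, carried by nothing else and still, with the middle of its black band within 4 mm of the height of the port's rim and within 4 mm of the port's axis, and its tip within 5 mm of that axis; the plug lies in the tray (all of step 2 and contact force between rod_blue and cavity below 0.05 N and x of plug_head in the frame of tray between -0.085 and 0.085 m and y of plug_head in the frame of tray between -0.06 and 0.06 m and height (world z) of plug_head below 0.04 m); the arm keeps its last pose, push and grip.
It fails at once if the blue-handled rod touches the cavity (contact force between rod_blue and cavity above 0.1 N).
It fails at once if another rod is shifted in the rack or taken out (more than 15 mm) (distance of any of rod_yellow_handle, rod_red_handle from where it was at the start of the episode above 0.015 m).
It fails at once if the spanner or the adaptor is moved (more than 15 mm) (distance of any of spanner, adaptor from where it was at the start of the episode above 0.015 m).
It fails at once if the plug is dropped or thrown instead of set down (falls more than about 40 mm) (linear speed of plug above 0.9 m/s and contact force between plug and the fingers below 0.05 N).
It also fails if it takes over 64 s, if anything falls off the work surface, if the arm or the gripper's body presses on something with over 40 N, if the wrist force passes 120 N, or if a joint passes its speed limit or range.

## Working session

There is one attempt and no reset: what is moved stays moved. The work goes in short steps, Python scripts to look and compute and a shell command to move; the robot and the scene stay as the last step left them, time stands still between calls to the robot, and variables do not carry over. Pictures are saved under pics/ and viewed, about 8 in all and at most 12, crops included, and the job is handed in when it is done.

```bash
mkdir -p pics
cat > h.py <<'E'
import numpy as np, cv2
from bench import get_state, eyes, job
def ray(cam,u,v,z=None,d=None):
    p=eyes.camera_params(cam);K=p["camera_matrix"];T=np.array(p["pose"])
    r=np.linalg.inv(K)@np.array([u,v,1.0])
    if d is None:
        w=T[:3,:3]@r; d=(z-T[2,3])/w[2]
    return T[:3,:3]@(r*d)+T[:3,3]
def cloud(cam,dep):
    p=eyes.camera_params(cam);K=np.array(p["camera_matrix"]);T=np.array(p["pose"])
    v,u=np.indices(dep.shape)
    P=np.stack([(u-K[0,2])/K[0,0]*dep,(v-K[1,2])/K[1,1]*dep,dep],-1)
    return P@T[:3,:3].T+T[:3,3]
E
python3 - <<'E'
from h import *
for c in("top","scene"):
    im,d=eyes.get_image(c); np.savez(f"pics/{c}0.npz",im=im,d=d)
    cv2.imwrite(f"pics/{c}0.png",cv2.resize(im[...,::-1],(800,600),interpolation=cv2.INTER_CUBIC))
    p=eyes.camera_params(c);print(c,np.round(p["camera_matrix"],1).tolist(),np.round(p["pose"],3).tolist())
s=get_state();print(s)
E
```

```text
top [[354.1, 0.0, 253.6], [0.0, 354.1, 192.3], [0.0, 0.0, 1.0]] [[0.025, -0.998, 0.053, 0.537], [-0.999, -0.026, -0.024, 0.034], [0.025, -0.052, -0.998, 1.15], [0.0, 0.0, 0.0, 1.0]]
scene [[351.8, 0.0, 257.2], [0.0, 351.8, 192.8], [0.0, 0.0, 1.0]] [[0.229, 0.627, -0.744, 1.244], [0.973, -0.141, 0.181, -0.137], [0.009, -0.766, -0.643, 0.7], [0.0, 0.0, 0.0, 1.0]]
{'time': 0.1, 'joint_positions': array([ 1.34811378,  0.32177601, -0.07006653,  1.45153356,  0.02262555,
        1.37081544, -0.05689103]), 'qd': array([-0.00092946, -0.00243289,  0.00067345, -0.00136133, -0.00110605,
       -0.00133646, -0.00130982]), 'joint_torque': array([-5.72849221e-04, -4.92571843e+01, -4.05851752e-01, -3.13399315e+01,
       -6.40508370e-02,  3.94774613e-02,  8.70788540e-05]), 'position': array([ 0.15229159, -0.63140066,  0.2215629 ]), 'tool_rot': array([-3.11789389e+00, -3.70904097e-01,  5.15604379e-04]), 'ft_force': array([ 0.11681102, -0.21647568, -0.62120273]), 'torque': array([ 0.00670864,  0.00882601, -0.02286971]), 'grip_width': 1.0017354826250169}
```

View pics/top0.png

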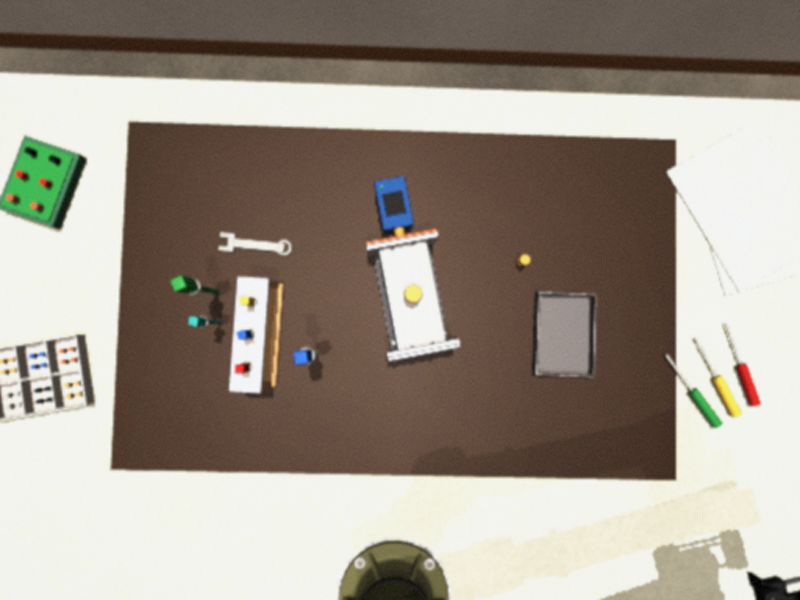

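View pics/scene0.png

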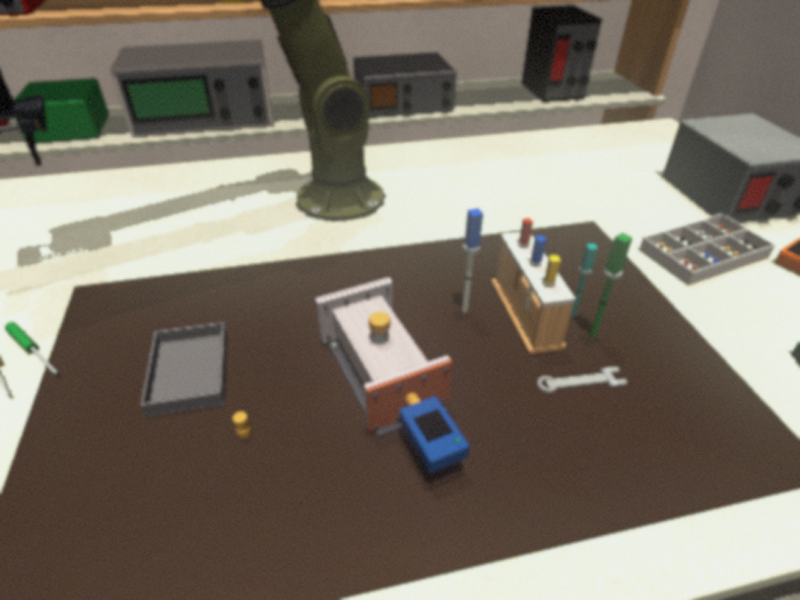

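Top view (800×600 scale): the plug is at (413,294), the tray at (565,335), the adaptor at (524,260) and the spanner at (255,244). The rack rods are yellow (246,300), blue (244,334) and red (242,368). There are three candidates:
- Blue in the rack at (244,334).
- A free-standing, larger blue one at (305,357).
- A turquoise one at (197,321).

The rack rod fits: it is the smaller of the two blues and it hangs in the rack.

Run:
```python
from h import *
ims={};hs={}
for c in("top","scene"):
    z=np.load(f"pics/{c}0.npz");ims[c]=z["im"];P=cloud(c,z["d"]);hs[c]=cv2.cvtColor(z["im"],cv2.COLOR_RGB2HSV)
    h=hs[c]
    for n,lo,hi in(("blue",(105,120,60),(125,255,255)),("teal",(80,100,40),(100,255,255)),("green",(50,100,40),(79,255,255)),("yellow",(18,130,90),(35,255,255)),("red",(0,150,90),(6,255,255))):
        m=cv2.inRange(h,lo,hi);k,l,st,ce=cv2.connectedComponentsWithStats(m)
        for i in range(1,k):
            if st[i,4]<15: continue
            q=P[l==i]; q=q[np.isfinite(q).all(1)]
            md=np.median(q,0)
            if not(0.2<md[0]<1 and abs(md[1])<.5): continue
            print(c,n,np.round(ce[i],1),st[i,2:],"med",np.round(md,3),"zmax",np.round(np.percentile(q[:,2],95),3),cv2.minAreaRect(np.argwhere(l==i)[:,::-1].astype(np.float32))[2])
# tray / rack top / cavity via depth heights
P=cloud("top",np.load("pics/top0.npz")["d"])
for n,(u0,v0,u1,v1),(z0,z1) in(("tray",(325,175,400,255),(.018,.04)),("racktop",(140,170,182,260),(.11,.13)),("cavtop",(225,140,305,240),(.07,.084)),("spanner",(130,140,195,168),(.003,.03))):
    s=np.zeros(P.shape[:2],bool);s[v0:v1,u0:u1]=1
    s&=(P[...,2]>z0)&(P[...,2]<z1);q=P[s][:,:2].astype(np.float32)
    print(n,len(q),cv2.minAreaRect(q))
t=ims["top"][150:270,100:220,::-1];s=ims["scene"][120:240,280:420,::-1]
a=cv2.resize(t,(400,400),interpolation=3);b=cv2.resize(s,(400,343),interpolation=3);b=cv2.copyMakeBorder(b,0,57,0,0,0)
cv2.imwrite("pics/crop1.png",np.hstack([a,b]))
```

```text
top blue [251.6 130.1] [ 24  35 457] med [0.784 0.02  0.069] zmax 0.072 78.69007110595703
top blue [155.4 213.9] [ 8  5 33] med [0.523 0.278 0.173] zmax 0.178 90.0
top blue [192.8 228.1] [11  9 83] med [0.489 0.167 0.222] zmax 0.225 90.0
top teal [124.9 205.3] [11  7 55] med [0.545 0.366 0.158] zmax 0.161 90.0
top green [116.4 181.5] [ 17  11 128] med [0.607 0.374 0.215] zmax 0.219 90.0
top yellow [255.1 148. ] [ 5  5 21] med [0.732 0.007 0.063] zmax 0.066 90.0
top yellow [335.3 165.7] [ 8  8 52] med [ 0.687 -0.251  0.039] zmax 0.045 90.0
top yellow [157.1 192.2] [ 7  4 22] med [0.583 0.275 0.175] zmax 0.177 90.0
top red [153.7 235.3] [ 6  5 26] med [0.465 0.279 0.174] zmax 0.176 90.0
scene blue [303.7 136. ] [ 7  5 21] med [0.494 0.168 0.223] zmax 0.225 75.96376037597656
scene blue [345.6 152.5] [ 6  4 19] med [0.525 0.281 0.176] zmax 0.177 90.0
scene blue [278.1 279. ] [ 43  47 910] med [0.813 0.018 0.07 ] zmax 0.072 61.55707550048828
scene teal [378.5 157.8] [ 6  5 26] med [0.548 0.371 0.161] zmax 0.163 90.0
scene green [398.7 152.3] [ 8  5 25] med [0.611 0.376 0.219] zmax 0.22 26
[... 240 characters left out ...]
[ 0.614 -0.021  0.124] zmax 0.126 26.56505012512207
scene yellow [263.6 254.9] [ 7  5 27] med [0.728 0.005 0.064] zmax 0.067 0.0
scene yellow [154.  270.2] [ 12  17 133] med [ 0.692 -0.249  0.034] zmax 0.042 83.6598129272461
tray 368 ((0.5373058319091797, -0.33912530541419983), (0.1226249560713768, 0.16965053975582123), 89.25407409667969)
racktop 1294 ((0.5227499008178711, 0.28123313188552856), (0.05725051462650299, 0.20932722091674805), 87.93663024902344)
cavtop 1908 ((0.6332826018333435, -0.008414119482040405), (0.25832730531692505, 0.11755716055631638), 12.296835899353027)
spanner 493 ((0.7162066698074341, 0.3063206672668457), (0.0883704349398613, 0.20657995343208313), 1.7081689834594727)
```

View pics/crop1.png

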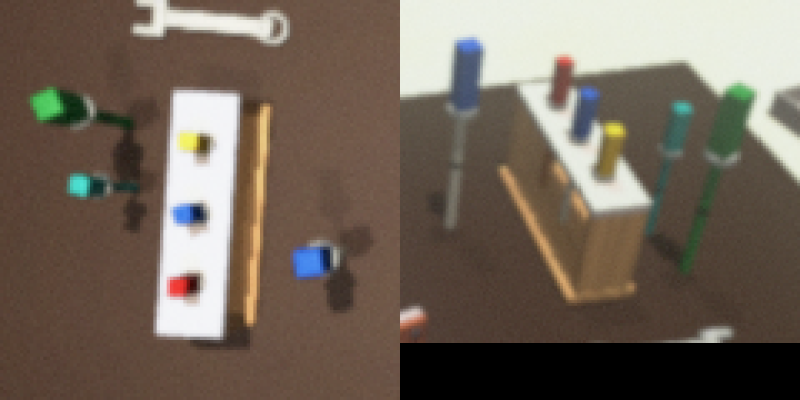

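The crop confirms it: the rack-middle rod at top (155,214) and scene (346,152) is the smaller blue. The big blue is free-standing, 222 mm tall at (0.49,0.17). Jaws along world x keep the gripper body clear of that one. Next I locate the plug and the first moves.

```bash
cat >> h.py <<'E'
from scipy.spatial.transform import Rotation as R
def togo(target,yaw=None):
    s=get_state();M=R.from_rotvec(s["tool_rot"]).as_matrix();d=np.array(target)-s["position"]
    y=np.degrees(np.arctan2(M[1,0],M[0,0]))
    print("pos",np.round(s["position"],4),"yaw",round(y,2),"tilt",np.round(M[:,2],4),"grip",round(float(s["grip_width"]),3),"t",s["time"],"F",np.round(s["ft_force"],1))
    if yaw is not None:
        tr=-((yaw-y+180)%360-180)/5; print("turn units",round(tr,2)); 
        c,w=np.cos(np.radians(yaw)),np.sin(np.radians(yaw)); M2=np.array([[c,w,0],[w,-c,0],[0,0,-1]])
        print("units after turn",np.round(M2.T@d/.04,3))
    print("units now",np.round(M.T@d/.04,3),"q",np.round(s["joint_positions"],2))
E
python3 - <<'E'
from h import *
for c,box in(("top",(245,170,285,210)),("scene",(225,190,262,222))):
    im=np.load(f"pics/{c}0.npz")["im"];P=cloud(c,np.load(f"pics/{c}0.npz")["d"]);h=cv2.cvtColor(im,cv2.COLOR_RGB2HSV)
    m=cv2.inRange(h,(12,110,60),(38,255,255));k=np.zeros_like(m);k[box[1]:box[3],box[0]:box[2]]=m[box[1]:box[3],box[0]:box[2]]
    vv,uu=np.nonzero(k);q=P[k>0];top=q[:,2]>.117
    print(c,len(uu),uu.mean(),vv.mean(),np.ptp(uu),np.ptp(vv),"ray z.123",np.round(ray(c,uu.mean(),vv.mean(),z=.123),4),"cloud top mean",np.round(q[top].mean(0),4),top.sum(),np.round(np.ptp(q[top],0),3))
togo([.616,-.02,.2],90)
E
```

```text
top 85 264.01176470588234 188.0235294117647 10 10 ray z.123 [ 0.605  -0.0205  0.123 ] cloud top mean [ 0.6043 -0.0199  0.1355] 85 [0.082 0.069 1.032]
scene 123 242.46341463414635 205.8861788617886 11 12 ray z.123 [ 0.6162 -0.0211  0.123 ] cloud top mean [ 0.6124 -0.0202  0.1236] 96 [0.028 0.028 0.008]
pos [ 0.1523 -0.6314  0.2216] yaw 13.57 tilt [-5.0e-04  1.7e-03 -1.0e+00] grip 1.002 t 0.1 F [ 0.1 -0.2 -0.6]
turn units -15.29
units after turn [15.285 11.593  0.539]
units now [ 14.855 -12.138   0.558] q [ 1.35  0.32 -0.07  1.45  0.02  1.37 -0.06]
```

```bash
python3 -m jog '[[[1,0.91,-0.76,0,0],[1,0.91,-0.76,0,0],[1,0.91,-0.76,0,0],[1,0.91,-0.76,0,0],[1,0.91,-0.76,0,0],[1,0.91,-0.76,0,0],[1,0.91,-0.76,0,0],[1,0.91,-0.76,0,0],[1,0.91,-0.76,0,0],[1,0.91,-0.76,0,0]]]' 20
python3 -m jog '[[[1,0.91,-0.76,0,0],[1,0.91,-0.76,0,0],[1,0.91,-0.76,0,0],[1,0.91,-0.76,0,0],[1,0.91,-0.76,0,0],[1,0.91,-0.76,0,0],[1,0,0,0,-1],[1,0,0,0,-1],[1,0,0,0,-1],[1,0,0,0,-1]]]'
python3 -m jog '[[[1,0,0,0,-1],[1,0,0,0,-1],[1,0,0,0,-1],[1,0,0,0,-1],[1,0,0,0,-1],[1,0,0,0,-1],[1,0,0,0,-1],[1,0,0,0,-1],[1,0,0,0,-1],[1,0,0,0,-1]]]'
python3 - <<'E'
from h import *
togo([.607,-.0205,.094],90)
E
```

```text
time: 1.35
position: [0.4355, -0.2496, 0.2223]
tool_rot: [3.12, 0.371, -0.001]
ft_force: [1.2, -1.5, 0.4]
grip_width: 0.997
time: 2.6
position: [0.6042, -0.0224, 0.2219]
tool_rot: [-3.006, -0.912, 0.002]
ft_force: [-0.5, 0.5, -0.0]
grip_width: 0.999
time: 3.85
position: [0.6042, -0.0226, 0.222]
tool_rot: [-2.339, -2.096, 0.001]
ft_force: [-0.8, 1.1, 0.3]
grip_width: 1.002
pos [ 0.6042 -0.0226  0.222 ] yaw 83.73 tilt [-1.e-03 -1.e-04 -1.e+00] grip 1.002 t 3.85 F [-0.8  1.1  0.3]
turn units -1.25
units after turn [0.052 0.071 3.2  ]
units now [0.06  0.068 3.2  ] q [ 0.66  0.33 -0.83  1.55  0.24  1.38 -0.29]
```

```bash
python3 -m jog '[[[1,0.06,0.07,0.8,0],[1,0,0,0.8,0],[0.7,0,0,0.8,0],[0.7,0,0,0.75,0],[0.7,0,0,0,0],[0.3,0,0,0,0],[0.3,0,0,0,0],[0.3,0,0,0,0],[0.3,0,0,0,0]]]' 20
python3 -m jog '[[[0.3,0,0,0,0],[0.3,0,0,0,0],[0.3,0,0,0,0]]]'
python3 - <<'E'
from h import *
togo([.607,-.0205,.25],90)
E
```

```text
time: 4.97
position: [0.6074, -0.0203, 0.0973]
tool_rot: [2.342, 2.093, -0.001]
ft_force: [-2.3, 0.3, 2.9]
grip_width: 0.377
time: 5.35
position: [0.6074, -0.0203, 0.0973]
tool_rot: [2.342, 2.093, -0.001]
ft_force: [-4.2, 0.5, 6.4]
grip_width: 0.375
pos [ 0.6074 -0.0203  0.0973] yaw 83.57 tilt [-4.e-04 -5.e-04 -1.e+00] grip 0.375 t 5.35 F [-4.2  0.5  6.4]
turn units -1.29
units after turn [-0.004 -0.009 -3.817]
units now [-0.007 -0.01  -3.817] q [ 0.62  0.43 -0.79  1.69  0.33  1.16 -0.37]
```

```bash
python3 -m jog '[[[0.2,0,0,0,0],[0.2,0,0,-0.2,0],[0.2,0,0,-0.3,0],[0.2,0,0,-0.5,0],[0.2,0,0,-0.8,0],[0.2,0,0,-0.8,0],[0.2,0,0,-0.4,0],[0.2,0,0,0,0]]]' 20
python3 - <<'E'
from h import *
togo([.537,-.339,.12],90)
for c in("top","scene"):
    im,d=eyes.get_image(c); np.savez(f"pics/{c}1.npz",im=im,d=d)
a=cv2.resize(np.load("pics/top1.npz")["im"][140:250,220:400,::-1],(540,330),interpolation=3)
b=cv2.resize(np.load("pics/scene1.npz")["im"][120:260,170:320,::-1],(300,280),interpolation=3);b=cv2.copyMakeBorder(b,0,50,0,0,0)
b=b[:330,:260]
cv2.imwrite("pics/lift.png",np.hstack([a,b]))
E
```

```text
time: 6.35
position: [0.6083, -0.0202, 0.218]
tool_rot: [2.341, 2.092, 0.003]
ft_force: [0.5, -1.2, -1.5]
grip_width: 0.373
pos [ 0.6083 -0.0202  0.218 ] yaw 83.57 tilt [ 2.7e-03 -5.0e-04 -1.0e+00] grip 0.373 t 6.35 F [ 0.5 -1.2 -1.5]
turn units -1.29
units after turn [-7.97  -1.783  2.451]
units now [-8.119 -0.885  2.45 ] q [ 0.66  0.33 -0.83  1.55  0.25  1.37 -0.31]
```

View pics/lift.png

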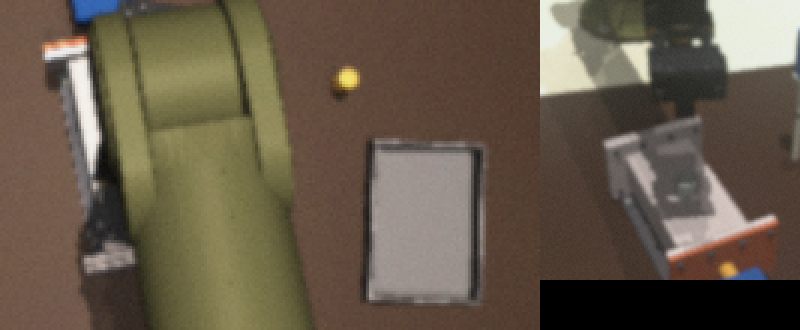

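```bash
python3 -m jog '[[[0.2,-0.9,-0.1,0,0],[0.2,-0.9,-0.1,0,0],[0.2,-0.9,-0.1,0,0],[0.2,-0.9,-0.1,0,0],[0.2,-0.9,-0.1,0,0],[0.2,-0.9,-0.1,0,0],[0.2,-0.9,-0.1,0,0],[0.2,-0.9,-0.1,0,0],[0.2,-0.9,-0.1,0,0],[0.2,0,0,0,0]]]'
python3 -m jog '[[[0.2,0,0,1,0],[0.2,0,0,1,0],[0.2,0,0,1,0],[0.2,0,0,1,0],[0.2,0,0,0.5,0],[0.2,0,0,0,0]]]'
python3 - <<'E'
from h import *
togo([.537,-.339,.012])
E
```

```text
time: 7.7
position: [0.5326, -0.3426, 0.214]
tool_rot: [-2.347, -2.084, 0.004]
ft_force: [-0.1, 0.6, -0.9]
grip_width: 0.373
time: 8.45
position: [0.5345, -0.337, 0.0348]
tool_rot: [-2.339, -2.092, 0.001]
ft_force: [0.8, 0.1, -1.1]
grip_width: 0.38
pos [ 0.5345 -0.337   0.0348] yaw 83.61 tilt [-0.0028  0.0024 -1.    ] grip 0.38 t 8.45 F [ 0.8  0.1 -1.1]
units now [-0.043  0.07   0.57 ] q [ 1.02  0.52 -0.63  1.67  0.34  1.07  0.17]
```

```bash
python3 -m jog '[[[0.2,0,0,0.3,0],[0.2,0,0,0.25,0],[0.2,0,0,0.03,0],[0.2,0,0,0,0],[0.45,0,0,0,0],[0.7,0,0,0,0],[0.7,0,0,0,0],[0.7,0,0,0,0]]]'
python3 -m jog '[[[0.7,0,0,-0.3,0],[0.7,0,0,-0.7,0],[0.7,0,0,-1,0],[0.7,0,0,-1,0],[0.7,0,0,-1,0],[0.7,0,0,-1,0],[0.7,0,0,-0.5,0]]]'
python3 - <<'E'
from h import *
togo([.524,.280,.28],90)
for c in("top","scene"):
    im,d=eyes.get_image(c); np.savez(f"pics/{c}2.npz",im=im,d=d)
a=cv2.resize(np.load("pics/top2.npz")["im"][140:270,210:410,::-1],(400,260),interpolation=3)
b=cv2.resize(np.load("pics/scene2.npz")["im"][160:290,80:280,::-1],(400,260),interpolation=3)
cv2.imwrite("pics/placed.png",np.hstack([a,b]))
E
```

```text
time: 9.45
position: [0.5356, -0.3383, 0.0135]
tool_rot: [2.342, 2.093, -0.0]
ft_force: [-0.2, 0.2, 0.2]
grip_width: 0.664
time: 10.32
position: [0.5365, -0.3384, 0.2367]
tool_rot: [2.339, 2.091, 0.001]
ft_force: [-0.1, -0.1, -1.0]
grip_width: 0.697
pos [ 0.5365 -0.3384  0.2367] yaw 83.58 tilt [ 0.0034 -0.0026 -1.    ] grip 0.697 t 10.325 F [-0.1 -0.1 -1. ]
turn units -1.28
units after turn [15.461 -0.313 -1.082]
units now [15.327 -2.035 -1.122] q [ 1.06  0.35 -0.69  1.46  0.23  1.41  0.25]
```

View pics/placed.png

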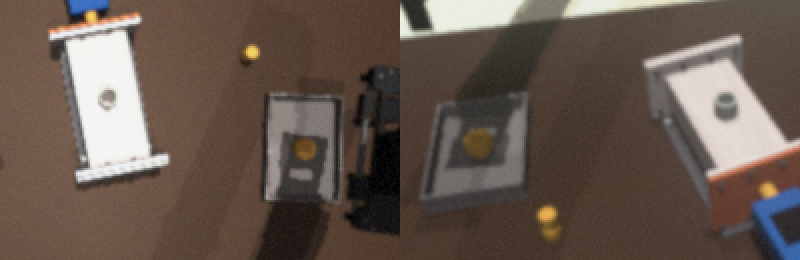

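Run:
```python
from h import *
for c,(u0,v0,u1,v1) in(("top",(255,178,275,200)),("scene",(232,200,256,225))):
    z=np.load(f"pics/{c}2.npz");im=z["im"];P=cloud(c,z["d"]);g=im.astype(int).sum(2)//3
    print(c);print(g[v0:v1,u0:u1])
    s=np.zeros(g.shape,bool);s[v0:v1,u0:u1]=1;s&=(P[...,2]>.096)&(P[...,2]<.112)
    vv,uu=np.nonzero(s);print(len(uu),uu.mean(),vv.mean(),"cloud",np.round(P[s].mean(0),4),np.round(np.ptp(P[s],0),3))
```

```text
top
[[243 243 244 243 244 244 243 244 244 243 244 244 243 243 243 244 245 244
  243 242]
 [243 243 243 244 243 243 243 244 244 243 244 243 243 243 243 242 244 243
  243 243]
 [242 243 243 243 243 244 243 243 243 243 243 244 244 243 243 243 244 244
  244 243]
 [243 243 244 243 243 243 242 242 242 241 241 243 243 244 243 243 244 244
  243 244]
 [243 243 243 244 242 241 239 238 236 234 238 241 243 243 243 242 243 243
  243 243]
 [243 243 244 242 241 238 236 234 225 228 233 236 239 243 243 240 242 244
  244 242]
 [242 243 243 242 240 235 229 219 202 206 213 216 233 240 243 242 243 242
  243 243]
 [243 244 244 242 237 231 211 180 152 138 145 168 215 236 242 243 243 244
  243 244]
 [243 243 243 242 231 218 176 150 139 131 124 132 176 229 241 244 243 243
  243 244]
 [242 243 244 239 214 188 149 135 136 136 132 130 156 223 239 243 243 244
  244 243]
 [243 243 243 237 205 176 147 139 138 137 137 128 152 222 239 242 242 243
  244 243]
 [243 243 244 236 199 188 156 144 144 143 136 134 161 223 241 243 243 244
  244 244]
 [243 244 243 235 196 192 178 175 179 162 146 157 190 228 241 244 244 243
  
[... 2790 characters left out ...]
]
 [220 220 217 216 217 207 184 155 137 125 119 121 125 132 155 170 190 202
  214 216 217 218 216 216]
 [218 219 220 217 216 216 209 191 176 165 152 153 162 173 183 197 201 209
  214 219 217 216 216 214]
 [217 219 218 219 219 219 216 215 207 196 190 187 194 200 203 209 211 213
  215 216 218 218 216 215]
 [218 218 221 216 217 219 218 218 215 213 209 208 209 213 214 215 216 217
  215 216 218 217 217 215]
 [215 219 220 220 220 217 218 219 219 220 217 215 215 217 217 219 219 217
  217 217 215 215 218 216]
 [215 217 218 219 216 218 218 219 220 219 221 218 219 218 218 220 222 217
  215 216 217 216 217 219]]
83 242.67469879518072 209.7710843373494 cloud [ 0.608  -0.0193  0.1023] [0.032 0.029 0.011]
```

```bash
python3 -m jog '[[[0.7,0.95,-0.12,-0.12,0],[0.7,0.95,-0.12,-0.12,0],[0.7,0.95,-0.12,-0.12,0],[0.7,0.95,-0.12,-0.12,0],[0.7,0.95,-0.12,-0.12,0],[0.7,0.95,-0.12,-0.12,0],[0.7,0.95,-0.12,-0.12,0],[0.7,0.95,-0.12,-0.12,0],[0.7,0.95,-0.12,-0.12,0],[0.7,0.95,-0.12,-0.12,0]]]'
python3 -m jog '[[[0.7,0.95,-0.14,-0.1,0],[0.7,0.95,-0.14,0,0],[0.7,0.95,-0.14,0,0],[0.7,0.95,-0.14,0,0],[0.7,0.95,-0.14,0,0],[0.5,0.95,-0.14,0,0],[0.5,0,0,0,-0.8],[0.5,0,0,0,-0.8],[0.5,0,0,0,0]]]'
python3 - <<'E'
from h import *
togo([.524,.280,.133],90)
z=np.load("pics/scene2.npz");h=cv2.cvtColor(z["im"],cv2.COLOR_RGB2HSV)
E
```

```text
time: 11.68
position: [0.5294, 0.0456, 0.2796]
tool_rot: [-2.342, -2.092, 0.003]
ft_force: [0.6, -0.5, -0.8]
grip_width: 0.7
time: 12.8
position: [0.5219, 0.2747, 0.2835]
tool_rot: [-2.19, -2.25, 0.004]
ft_force: [-0.9, 0.4, 0.2]
grip_width: 0.506
pos [0.5219 0.2747 0.2835] yaw 91.55 tilt [-2.8e-03 -8.0e-04 -1.0e+00] grip 0.506 t 12.8 F [-0.9  0.4  0.2]
turn units 0.31
units after turn [0.132 0.053 3.762]
units now [0.133 0.067 3.762] q [ 0.32  0.33 -1.07  1.48  0.29  1.5  -0.71]
```

```bash
python3 -m jog '[[[0.5,0.13,0.06,0.8,0.5],[0.5,0,0,0.8,0],[0.5,0,0,0.8,0],[0.5,0,0,0.6,0],[0.5,0,0,0.4,0],[0.5,0,0,0.35,0],[0.5,0,0,0,0]]]'
python3 - <<'E'
from h import *
togo([.524,.280,.133],88)
im,d=eyes.get_image("scene");cv2.imwrite("pics/atrod.png",cv2.resize(im[100:220,280:420,::-1],(700,600),interpolation=3))
E
```

```text
time: 13.68
position: [0.5244, 0.2799, 0.1344]
tool_rot: [-2.239, -2.203, 0.002]
ft_force: [-0.9, -0.2, -0.7]
grip_width: 0.496
pos [0.5244 0.2799 0.1344] yaw 89.05 tilt [-1.4e-03 -6.0e-04 -1.0e+00] grip 0.496 t 13.675 F [-0.9 -0.2 -0.7]
turn units 0.21
units after turn [ 0.001 -0.009  0.036]
units now [ 0.001 -0.009  0.036] q [ 0.27  0.44 -1.    1.68  0.39  1.24 -0.84]
```

View pics/atrod.png

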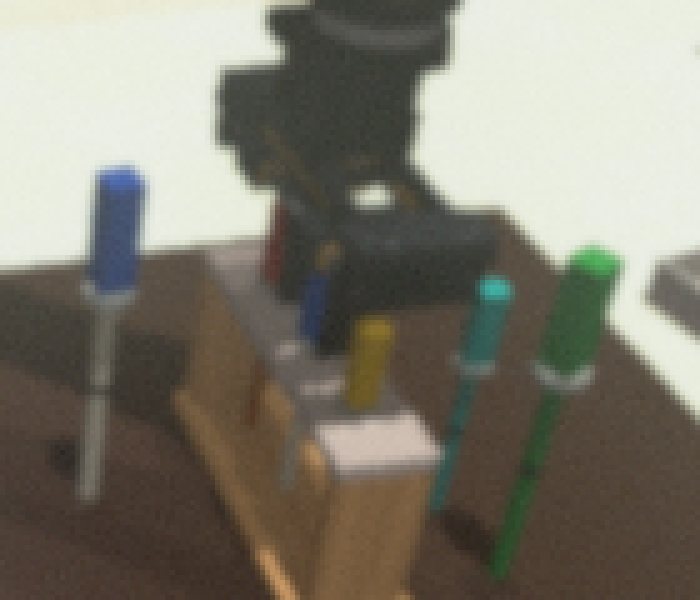

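The blue handle at (315,305) sits between the fingers, with the yellow rod clear in front and the red one behind. Closing the jaws.

```bash
python3 -m jog '[[[0.25,0,0,0.03,0.2],[0.1,0,0,0,0],[0.1,0,0,0,0],[0.1,0,0,0,0],[0.1,0,0,0,0],[0.1,0,0,0,0]]]' 20
python3 - <<'E'
from h import *
togo([.524,.280,.28])
E
```

```text
time: 14.48
position: [0.5249, 0.2804, 0.1344]
tool_rot: [2.258, 2.184, 0.001]
ft_force: [-0.7, -0.1, 1.5]
grip_width: 0.2
pos [0.5249 0.2804 0.1344] yaw 88.07 tilt [ 4.e-04  1.e-04 -1.e+00] grip 0.2 t 14.475 F [-0.7 -0.1  1.5]
units now [-0.011 -0.021 -3.64 ] q [ 0.26  0.44 -1.    1.68  0.39  1.24 -0.85]
```

```bash
python3 -m jog '[[[0.1,0,0,0,0],[0.1,0,0,-0.15,0],[0.1,0,0,-0.3,0],[0.1,0,0,-0.5,0],[0.1,0,0,-0.6,0],[0.1,0,0,-0.6,0],[0.1,0,0,-0.6,0],[0.1,0,0,-0.6,0],[0.1,0,0,-0.5,0],[0.1,0,0,0,0]]]'
python3 - <<'E'
from h import *
togo([.607,-.0197,.285],88)
im,d=eyes.get_image("scene");np.savez("pics/scene3.npz",im=im,d=d)
cv2.imwrite("pics/lifted.png",cv2.resize(im[60:220,280:420,::-1],(525,600),interpolation=3))
E
```

```text
time: 15.72
position: [0.5254, 0.2811, 0.2902]
tool_rot: [2.258, 2.183, 0.005]
ft_force: [0.7, -0.3, -0.9]
grip_width: 0.197
pos [0.5254 0.2811 0.2902] yaw 88.08 tilt [ 0.003   0.0015 -1.    ] grip 0.197 t 15.725 F [ 0.7 -0.3 -0.9]
turn units 0.02
units after turn [-7.445  2.302  0.131]
units now [-7.448  2.292  0.126] q [ 0.3   0.33 -1.05  1.46  0.29  1.51 -0.78]
```

View pics/lifted.png

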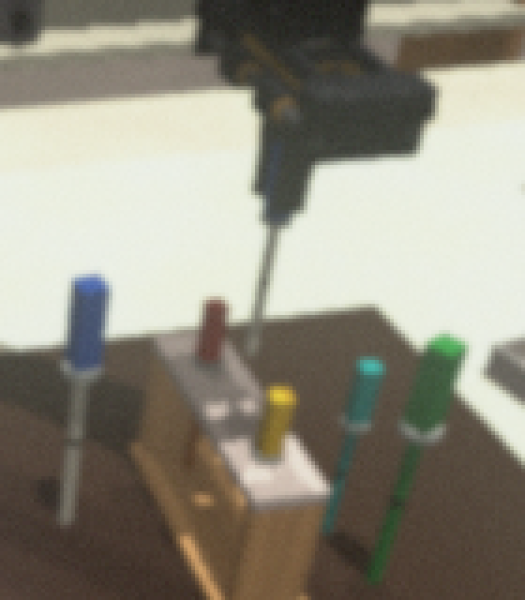

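The blue rod is out of the rack at (260,290), hanging straight, and the yellow and red rods are in place. Moving above the port.

```bash
python3 -m jog '[[[0.1,-0.4,0.12,0,0],[0.1,-0.8,0.25,0,0],[0.1,-0.85,0.26,0,0],[0.1,-0.85,0.26,0,0],[0.1,-0.85,0.26,0,0],[0.1,-0.85,0.26,0,0],[0.1,-0.85,0.26,0,0],[0.1,-0.85,0.26,0,0],[0.1,-0.75,0.23,0,0],[0.1,-0.4,0.13,0,0]]]'
python3 -m jog '[[[0.1,0,0,0,0],[0.1,0,0,0,0],[0.1,0,0,0,0]]]'
python3 - <<'E'
from h import *
togo([.607,-.0197,.199],88)
for c in("top","scene"):
    im,d=eyes.get_image(c);np.savez(f"pics/{c}4.npz",im=im,d=d)
im=np.load("pics/scene4.npz")["im"];t=np.load("pics/top4.npz")["im"]
cv2.imwrite("pics/hover.png",np.hstack([cv2.resize(im[110:230,200:290,::-1],(450,600),interpolation=3),cv2.resize(t[140:260,230:300,::-1],(350,600),interpolation=3)]))
E
```

```text
time: 17.02
position: [0.606, -0.0244, 0.2868]
tool_rot: [-2.262, -2.178, 0.003]
ft_force: [0.8, 0.7, 0.6]
grip_width: 0.205
time: 17.4
position: [0.606, -0.0187, 0.2884]
tool_rot: [2.255, 2.187, 0.0]
ft_force: [-0.4, 0.1, -0.5]
grip_width: 0.201
pos [ 0.606  -0.0187  0.2884] yaw 88.23 tilt [ 2.e-04  1.e-04 -1.e+00] grip 0.201 t 17.4 F [-0.4  0.1 -0.5]
turn units 0.05
units after turn [-0.023  0.026  2.234]
units now [-0.024  0.026  2.234] q [ 0.74  0.33 -0.95  1.44  0.27  1.51 -0.24]
```

View pics/hover.png

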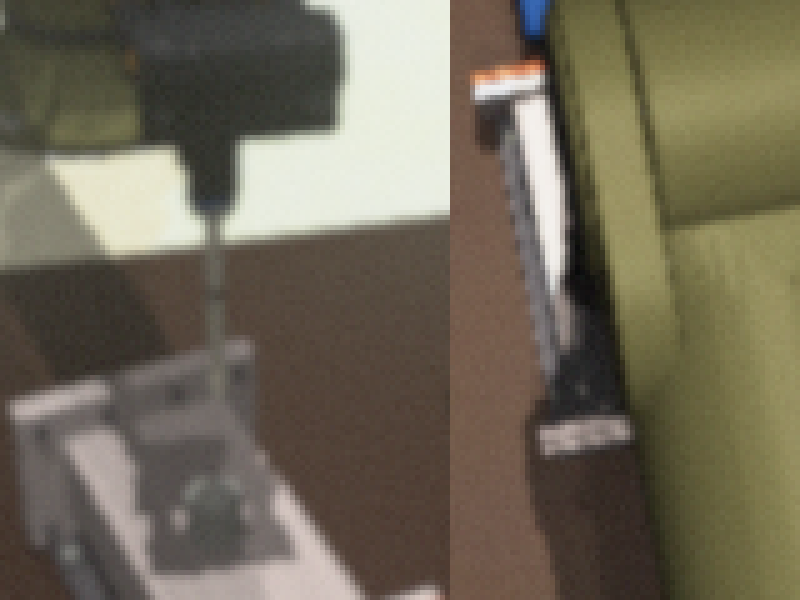

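```bash
cat >> h.py <<'E'
def stem(npz,v0,v1,u0,u1,X):
    z=np.load(npz);im=z["im"].astype(int);d=z["d"];P=cloud("scene",d)
    p=eyes.camera_params("scene");K=np.array(p["camera_matrix"]);T=np.array(p["pose"])
    for v in range(v0,v1):
        row=P[v,u0:u1];ok=np.nonzero((abs(row[:,0]-X)<.025))[0]
        g=im[v,u0:u1].sum(1)//3
        if len(ok)==0: print(v,"none",g);continue
        u=ok.mean()+u0
        r=T[:3,:3]@np.linalg.inv(K)@np.array([u,v,1.]);q=T[:3,3]+r*(X-T[0,3])/r[0]
        print(v,round(u,1),len(ok),"cloud",np.round(np.median(row[ok],0),4),"ray@X y,z",np.round(q[1:],4),g)
E
python3 - <<'E'
from h import *
stem("pics/scene4.npz",148,198,236,250,.606)
for u in(242.6,243):
  for v in (208,209.5,211): print(u,v,np.round(ray("scene",u,v,z=.103),4))
E
```

```text
148 242.5 10 cloud [ 0.6227 -0.0193  0.2932] ray@X y,z [-0.016   0.2826] [202 147  85  58  48  53  50  50  55  61  91 145 202 224]
149 242.5 10 cloud [ 0.622  -0.0193  0.291 ] ray@X y,z [-0.016   0.2801] [202 151  91  58  59  49  55  58  56  66 101 157 209 225]
150 242.5 10 cloud [ 0.6135 -0.0176  0.2821] ray@X y,z [-0.0161  0.2775] [211 167 111  73  63  62  64  66  68  78 120 174 213 228]
151 242.5 10 cloud [ 0.614  -0.0177  0.2802] ray@X y,z [-0.0161  0.2749] [218 189 133  92  74  70  76  80  84 100 140 189 221 229]
152 242.4 7 cloud [ 0.6155 -0.0192  0.2785] ray@X y,z [-0.0164  0.2723] [224 209 162 126  98  87  82  87 101 128 172 209 226 230]
153 242.0 5 cloud [ 0.616  -0.0192  0.2765] ray@X y,z [-0.0174  0.2699] [228 218 199 173 139 108  94 106 133 169 206 222 228 230]
154 242.5 4 cloud [ 0.6079 -0.0169  0.2685] ray@X y,z [-0.0163  0.2671] [228 227 220 207 177 128 105 117 159 199 221 227 230 228]
155 242.5 4 cloud [ 0.6083 -0.0169  0.2661] ray@X y,z [-0.0163  0.2644] [230 229 227 220 193 145 113 130 173 213 225 228 228 228]
156 242.5 4 cloud [ 0.6093 -0.0171  0.2638] ray@X y,z [-
[... 4112 characters left out ...]
  91  87  88  85]
191 none [ 91  99 103 106 108 110 110 110 109 105  95  87  85  84]
192 none [105 104 110 110 111 109 111 109 110 110 101  93  84  84]
193 none [109 112 111 111 112 110 108 108 109 111 108  96  89  87]
194 none [108 112 112 113 110 110 109 109 112 111 110 103  95  89]
195 none [110 113 107 111 110 110 110 109 108 112 111 104 102  92]
196 none [104 107 108 106 107 104 104 103 106 108 110 110 108  97]
197 none [ 98  95  94  94  94  96  97  97  97 107 108 111 111 105]
242.6 208 [ 0.6023 -0.0183  0.103 ]
242.6 209.5 [ 0.6077 -0.0194  0.103 ]
242.6 211 [ 0.6131 -0.0205  0.103 ]
243 208 [ 0.6025 -0.0174  0.103 ]
243 209.5 [ 0.6079 -0.0185  0.103 ]
243 211 [ 0.6133 -0.0196  0.103 ]
```

Stem axis is about (0.6057,−0.017), vertical, with the tip at 0.171 and the band at about 0.230. The port is about (0.607,−0.0195). So I shift +1.5 mm in x and −2.5 mm in y, lower part way and recheck.

```bash
python3 -m jog '[[[0.1,-0.06,0.04,0,0],[0.1,0,0,0.3,0],[0.1,0,0,0.4,0],[0.1,0,0,0.4,0],[0.1,0,0,0.25,0],[0.1,0,0,0,0],[0.1,0,0,0,0],[0.1,0,0,0,0]]]'
python3 - <<'E'
from h import *
togo([.607,-.0197,.16],88)
im,d=eyes.get_image("scene");np.savez("pics/scene5.npz",im=im,d=d)
stem("pics/scene5.npz",172,213,234,252,.607)
cv2.imwrite("pics/near.png",cv2.resize(im[160:230,205:285,::-1],(640,560),interpolation=3))
E
```

```text
time: 18.5
position: [0.6082, -0.023, 0.2348]
tool_rot: [2.258, 2.183, 0.001]
ft_force: [-0.1, -0.1, -0.0]
grip_width: 0.202
pos [ 0.6082 -0.023   0.2348] yaw 88.07 tilt [ 1.2e-03 -1.0e-04 -1.0e+00] grip 0.202 t 18.5 F [-0.1 -0.1 -0. ]
turn units 0.01
units after turn [ 0.081 -0.033  1.871]
units now [ 0.081 -0.035  1.871] q [ 0.74  0.36 -0.94  1.52  0.29  1.41 -0.25]
172 241.0 9 cloud [ 0.6166 -0.0229  0.2264] ray@X y,z [-0.0209  0.2192] [70 66 69 68 69 68 69 71 70 69 72 70 65 66 65 67 65 67]
173 241.0 7 cloud [ 0.6175 -0.0234  0.2244] ray@X y,z [-0.0209  0.2164] [68 69 69 70 71 72 77 78 76 75 71 71 67 65 67 66 68 65]
174 241.5 4 cloud [ 0.6099 -0.0206  0.216 ] ray@X y,z [-0.0198  0.2133] [68 67 66 70 72 75 84 84 78 75 72 71 65 68 69 66 66 71]
175 241.5 4 cloud [ 0.6107 -0.0208  0.2129] ray@X y,z [-0.0199  0.2105] [65 69 70 68 69 77 87 88 83 75 73 67 67 68 68 70 68 69]
176 241.5 4 cloud [ 0.609  -0.0205  0.2091] ray@X y,z [-0.02    0.2076] [68 67 65 68 70 80 84 91 84 77 69 69 70 72 74 71 72 70]
177 241.5 4 cloud [ 0.6108 -0.0208  0.2073] ray@X y,z [-0.02    0.2047] [69 68 67 67 68 7
[... 4364 characters left out ...]
8  0.0988] ray@X y,z [-0.0178  0.1071] [ 79  81  79  82  81  76  77  78  80  78  77  79  88 107 118 112 108 107]
209 244.0 15 cloud [ 0.5955 -0.0134  0.093 ] ray@X y,z [-0.0157  0.1033] [ 79  79  85  92  99  85  80  72  78  75  78  82  95 117 122 116 110 110]
210 244.0 15 cloud [ 0.5963 -0.0133  0.0909] ray@X y,z [-0.0158  0.0999] [ 81  80  86 103 109 104  87  82  81  81  85  93 112 121 120 116 110 107]
211 242.9 17 cloud [ 0.5971 -0.0161  0.088 ] ray@X y,z [-0.0185  0.097 ] [ 82  82  85  99 112 109 103 101  98 101 103 109 119 120 112 108 108 108]
212 242.5 18 cloud [ 0.6147 -0.0218  0.1016] ray@X y,z [-0.0197  0.0938] [ 81  79  83  88 102 113 118 118 118 118 117 117 115 106 100 102 107 109]
```

View pics/near.png

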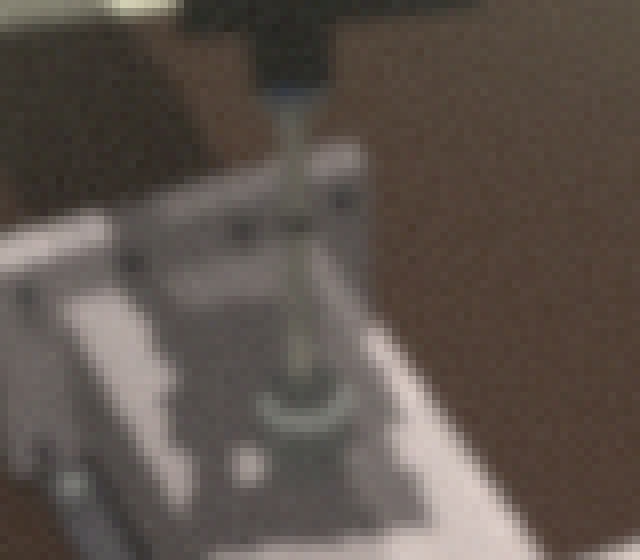

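The rod tip is over the bore at about (300,375) in the crop, and the port ellipse is centred near (305,400). The stem is centred within about 1 mm. Lowering it slowly.

```bash
python3 -m jog '[[[0.1,0.03,0,0,0],[0.1,0,0,0.15,0],[0.1,0,0,0.2,0],[0.1,0,0,0.2,0],[0.1,0,0,0.2,0],[0.1,0,0,0.15,0],[0.1,0,0,0,0]]]'
python3 - <<'E'
from h import *
togo([.6075,-.0215,.1613],88)
im,d=eyes.get_image("scene");np.savez("pics/scene6.npz",im=im,d=d)
stem("pics/scene6.npz",188,214,234,252,.6075)
E
```

```text
time: 19.42
position: [0.6075, -0.022, 0.1975]
tool_rot: [-2.258, -2.183, 0.001]
ft_force: [-0.2, -0.1, -0.6]
grip_width: 0.197
pos [ 0.6075 -0.022   0.1975] yaw 88.07 tilt [-1.1e-03  1.0e-04 -1.0e+00] grip 0.197 t 19.425 F [-0.2 -0.1 -0.6]
turn units 0.01
units after turn [0.011 0.    0.904]
units now [0.011 0.001 0.904] q [ 0.73  0.38 -0.93  1.57  0.31  1.35 -0.27]
188 242.0 3 cloud [ 0.6097 -0.02    0.174 ] ray@X y,z [-0.0196  0.1722] [68 64 70 78 81 84 88 91 90 89 84 85 79 82 85 84 78 76]
189 242.0 3 cloud [ 0.6098 -0.0201  0.1708] ray@X y,z [-0.0196  0.1691] [71 64 70 80 85 92 88 93 95 90 92 87 84 84 86 83 82 72]
190 242.0 3 cloud [ 0.6105 -0.0201  0.169 ] ray@X y,z [-0.0197  0.166 ] [ 75  74  81  89  96  94  95  94  97  99 102  99  91  86  82  81  78  73]
191 242.0 3 cloud [ 0.6108 -0.0202  0.1654] ray@X y,z [-0.0197  0.1629] [ 88  91  93  97 102 107 101  94  97 103 108 107  95  90  85  82  80  71]
192 242.0 3 cloud [ 0.6098 -0.0201  0.1619] ray@X y,z [-0.0198  0.1598] [100 101 103 106 108 107 102  97  98 103 113 111 105  91  87  82  78  72]
193 242.0 3 cloud [ 0.6108 -0.0205  
[... 2336 characters left out ...]
5  0.0986] ray@X y,z [-0.0158  0.1038] [ 81  79  78  77  72  72  75  80  89  89  85  79  82  88  91  94 103 108]
210 244.0 15 cloud [ 0.5992 -0.0162  0.0935] ray@X y,z [-0.0159  0.1004] [ 80  77  80  78  79  80  82  85  91  92  90  95 107 107 100  96 102 106]
211 243.0 17 cloud [ 0.6089 -0.019   0.0995] ray@X y,z [-0.0185  0.0975] [ 80  79  83  84  88  94 100 107 108 107 104 110 117 113 101  96 101 105]
212 242.5 18 cloud [ 0.6149 -0.0219  0.1017] ray@X y,z [-0.0198  0.0943] [ 81  83  79  83  85 102 113 117 122 120 121 117 113 105  95  89  97 105]
213 242.5 18 cloud [ 0.6154 -0.0219  0.099 ] ray@X y,z [-0.0199  0.0909] [ 81  82  81  81  84  95 107 112 113 115 114 108  99  92  85  82  96 103]
```

```bash
python3 -m jog '[[[0.1,0,0,0.15,0],[0.1,0,0,0.2,0],[0.1,0,0,0.2,0],[0.1,0,0,0.2,0],[0.1,0,0,0.15,0],[0.1,0,0,0,0],[0.1,0,0,0,0],[0.1,0,0,0,0]]]'
python3 - <<'E'
from h import *
togo([.6075,-.0215,.1613],88)
im,d=eyes.get_image("scene");np.savez("pics/scene7.npz",im=im,d=d)
stem("pics/scene7.npz",197,216,234,252,.6075)
cv2.imwrite("pics/in.png",cv2.resize(im[175:230,215:275,::-1],(600,550),interpolation=3))
E
```

```text
time: 20.48
position: [0.6081, -0.0219, 0.1625]
tool_rot: [2.258, 2.183, 0.001]
ft_force: [-0.8, -0.3, -0.5]
grip_width: 0.198
pos [ 0.6081 -0.0219  0.1625] yaw 88.07 tilt [ 7.e-04 -2.e-04 -1.e+00] grip 0.198 t 20.475 F [-0.8 -0.3 -0.5]
turn units 0.01
units after turn [ 0.008 -0.015  0.031]
units now [ 0.008 -0.015  0.031] q [ 0.72  0.41 -0.92  1.61  0.34  1.29 -0.29]
197 242.0 7 cloud [ 0.6171 -0.0221  0.1533] ray@X y,z [-0.0201  0.1441] [ 79  83  82  80  74  75  72  73  74  73  79  84 100 115 120 110  97  76]
198 242.5 4 cloud [ 0.6093 -0.02    0.1425] ray@X y,z [-0.0189  0.1407] [ 81  83  81  79  79  78  77  79  80  82  84  91 106 120 123 119 103  84]
199 242.5 4 cloud [ 0.6106 -0.0198  0.1405] ray@X y,z [-0.019   0.1375] [ 80  78  76  78  82  80  85  81  86  84  88  96 106 120 124 124 115  95]
200 242.5 4 cloud [ 0.6097 -0.0197  0.1364] ray@X y,z [-0.0191  0.1343] [ 77  79  80  80  80  81  81  85  90  88  85  92 101 117 124 126 121 107]
201 242.5 4 cloud [ 0.6111 -0.0199  0.1342] ray@X y,z [-0.0191  0.131 ] [ 76  81  80  79  78  84  81  90  90  89  85  88  97 113 121 125 124 118
[... 1282 characters left out ...]
  69  67  73  74  71  75  81  87 100]
211 242.5 18 cloud [ 0.6081 -0.0203  0.0996] ray@X y,z [-0.0197  0.0977] [80 77 77 73 70 71 73 67 73 78 75 73 73 73 75 80 87 94]
212 242.5 18 cloud [ 0.615  -0.0216  0.1017] ray@X y,z [-0.0198  0.0943] [80 82 76 72 74 70 73 77 80 78 78 79 76 74 70 80 89 94]
213 242.5 18 cloud [ 0.6157 -0.0223  0.0984] ray@X y,z [-0.0199  0.0909] [81 78 77 74 73 73 72 76 81 80 81 79 78 75 72 77 79 91]
214 242.5 18 cloud [ 0.613  -0.0219  0.0934] ray@X y,z [-0.0199  0.0874] [80 81 77 74 72 73 76 77 80 84 85 84 80 73 74 77 84 95]
215 242.1 17 cloud [ 0.6148 -0.0237  0.0918] ray@X y,z [-0.021   0.0842] [ 80  80  77  72  72  79  80  82  86  90  89  89  81  76  74  75  90 102]
```

View pics/in.png

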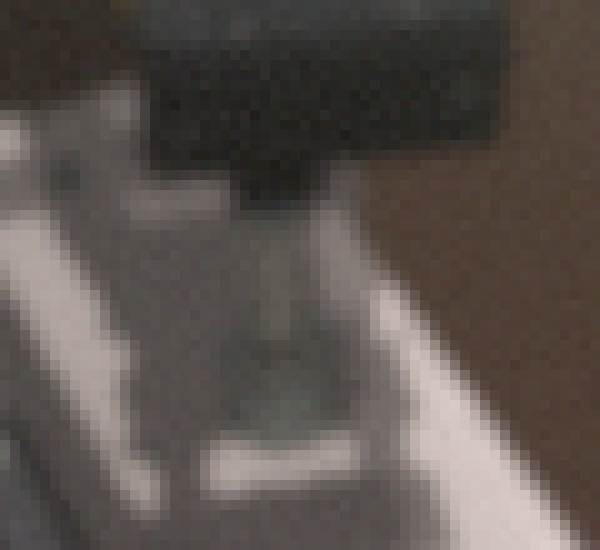

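The band sits at rim level at about (275,350) in the crop, with the stem centred in the bore and no wrist force. One small trim of 1 mm down, then the hold.

```bash
python3 -m jog '[[[0.1,0,0,0.025,0],[0.1,0,0,0,0],[0.1,0,0,0,0],[0.1,0,0,0,0],[0.1,0,0,0,0],[0.1,0,0,0,0],[0.1,0,0,0,0],[0.1,0,0,0,0],[0.1,0,0,0,0],[0.1,0,0,0,0]]]'
for i in 1 2; do python3 -m jog '[[[0.1,0,0,0,0],[0.1,0,0,0,0],[0.1,0,0,0,0],[0.1,0,0,0,0],[0.1,0,0,0,0],[0.1,0,0,0,0],[0.1,0,0,0,0],[0.1,0,0,0,0],[0.1,0,0,0,0],[0.1,0,0,0,0]]]'; done
python3 - <<'E'
from h import *
togo([.6075,-.0215,.1613],88)
im,d=eyes.get_image("scene");np.savez("pics/scene8.npz",im=im,d=d)
stem("pics/scene8.npz",199,213,234,252,.6075)
P=cloud("scene",d);h=cv2.cvtColor(im,cv2.COLOR_RGB2HSV);m=cv2.inRange(h,(8,90,40),(38,255,255))>0
s=m&(abs(P[...,0]-.537)<.08)&(abs(P[...,1]+.339)<.06);print("plug",s.sum(),np.round(np.median(P[s],0),3))
E
```

```text
time: 21.78
position: [0.6078, -0.0219, 0.1611]
tool_rot: [2.259, 2.184, -0.0]
ft_force: [0.3, -0.7, -0.9]
grip_width: 0.204
time: 23.02
position: [0.6078, -0.0219, 0.1611]
tool_rot: [2.259, 2.184, -0.0]
ft_force: [0.9, 0.5, -0.4]
grip_width: 0.199
time: 24.28
position: [0.6078, -0.0219, 0.1611]
tool_rot: [2.259, 2.184, -0.0]
ft_force: [-0.5, -0.8, -1.0]
grip_width: 0.201
pos [ 0.6078 -0.0219  0.1611] yaw 88.07 tilt [-0.e+00 -1.e-04 -1.e+00] grip 0.201 t 24.275 F [-0.5 -0.8 -1. ]
turn units 0.01
units after turn [ 0.009 -0.008 -0.004]
units now [ 0.009 -0.008 -0.004] q [ 0.72  0.41 -0.92  1.62  0.34  1.28 -0.29]
199 242.5 4 cloud [ 0.6101 -0.0196  0.1395] ray@X y,z [-0.019   0.1375] [ 78  81  79  82  80  81  79  83  87  87  81  90 103 119 124 120 113  95]
200 242.5 4 cloud [ 0.6099 -0.0198  0.1367] ray@X y,z [-0.0191  0.1343] [ 76  80  76  78  78  81  84  89  91  89  85  86 102 115 124 123 118 108]
201 242.5 4 cloud [ 0.61   -0.0197  0.133 ] ray@X y,z [-0.0191  0.131 ] [ 77  81  80  79  76  79  79  87  92  91  85  85  99 112 122 127 123 116]
202 242.5 4 cloud [ 0.6092 -0.0197  0.1292
[... 847 characters left out ...]
 cloud [ 0.6008 -0.0176  0.102 ] ray@X y,z [-0.0167  0.1073] [ 81  78  78  75  73  73  79  79  85  87  79  75  75  77  80  83  94 116]
209 244.0 15 cloud [ 0.6009 -0.0164  0.0989] ray@X y,z [-0.0158  0.1038] [ 78  76  78  74  71  72  70  76  81  81  75  73  76  75  77  80  90 107]
210 244.0 15 cloud [ 0.6008 -0.0161  0.0948] ray@X y,z [-0.0159  0.1004] [77 80 77 75 68 69 71 69 70 70 68 71 71 73 77 79 88 95]
211 242.5 18 cloud [ 0.6077 -0.0201  0.099 ] ray@X y,z [-0.0197  0.0977] [82 80 74 73 74 71 72 65 66 69 69 73 73 71 76 79 84 93]
212 242.5 18 cloud [ 0.6143 -0.022   0.1008] ray@X y,z [-0.0198  0.0943] [82 81 74 77 76 76 74 72 75 75 76 76 73 72 70 75 83 89]
plug 173 [ 0.544 -0.335  0.036]
```

The rod has been held still for over 3.5 s. The band height agrees two ways (tool pose 0.103, image 0.102), and the stem is within about 1 mm of the port axis. Handing in.

```bash
python3 -c "
from bench import job
print(job.close_job())"
```

```text
the job is handed in; nothing more can be done
None
```

I pulled the plug and set it down in the middle of the tray. Then I took the smaller blue-handled rod, the middle one in the rack, and lowered it into the open port. I held it there from about 21 s to 24 s and handed in while still gripping it; no verdict was reported.

**Last checks:**
- **Band height:** it is 0.103 m by the tool pose and about 0.102 m by the image, against the rim at 0.103 m.
- **Centring:** the stem is within about 1 mm of the port axis in y and 1–2 mm in x. My port x readings spread from 0.605 to 0.608; I used 0.607.
- **Contact:** wrist force stayed at noise level (about 1 N or less) during lowering and the hold.
- **Grip:** the opening was steady at about 0.20, which reads 17 mm for the 16 mm handle; the plug also read about 1 mm off its true size.
- **Plug:** it lies in the tray at about (0.544, −0.335), top about 36 mm above the bench.
- **Left alone:** the yellow and red rods were in place in the picture taken after lifting the blue one. I did not measure them, the spanner or the adaptor again at the end.

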